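# Park the toy vehicles in their own bays

### The arm

A 7-joint arm with a two-finger parallel gripper is mounted at the origin on the work surface. World frame = base frame: x ahead of the robot, y to its left, z up, the work surface at z = 0. Lengths are in m, angles in rad, forces in N, time in s.
With the tool pointing down it reaches from about 0.4 to 0.85 m from the base axis. Payload 10.4 kg.
Tool frame: the origin (TCP) lies midway between the tips of the shut fingers; the grasp point (between the pads) lies 19 mm behind it; z points along the fingers, y is the line along which they close (so a half turn about z gives the same grasp; the last joint's range is limited). The gripper opens to 87 mm and grips with 3 to 60 N. Pads are 19 mm wide; open, the fingers measure 117 mm over their backs; the gripper's body (75 mm by 190 mm) begins 51 mm behind the grasp point.
Start: joints at [-1.314, 0.332, -0.065, 1.46, 0.022, 1.35, -0.088], TCP at [0.173, 0.601, 0.223] pointing down, gripper open.
Joint ranges: [-2.6, 2.6], [-0.5, 2.12], [-1.47, 1.34], [0.16, 2.42], [-1.27, 4.41], [0.06, 2.06], [-2.6, 2.6]. Speed limits (rad/s): [2.22, 2.22, 2.79, 2.79, 3.14, 3.14, 3.14].

### API

Orientations are given as a unit quaternion [x, y, z, w].
In Python, from bench import r gives the robot as it stands.
- The arm moves only by the tool arm_command, never from a script. Its argument "moves" is one flat list of numbers, 4 for each row, row after row: the shift along the tool's x, y, z in cm, then the turn about the tool's z in degrees. A call has 1 to 12 rows; each row shifts and turns the commanded pose from where the row before left it, along the tool's axes as they then stand; what a row does not reach is not made up. A row lasts 1/12 s, in which the tool goes at most 41.7 mm and 7.16 degrees, less where a joint would pass 70% of its speed; a pose out of reach is approached as far as the arm can. A call with a gripper value outside its range is refused whole. "fingers" is the opening in per cent of the stroke, from 0 (shut) to 100 (fully open), set as the call begins (left out, the last holds). The fingers move at their own pace and stop on an object; "squeeze" is the grip in N (left out, the last holds). Time passes only in rows, so rows that do not move let the fingers close. It gives the time, the measured TCP pose, the force, the opening and the grip force at its end, in the units of the state.
- r.read_state(): the state, without advancing time (a new reading comes with each control period).
- r.camera(name): name is "scene" or "side" or "wrist"; returns the picture (400x640x3 uint8, red, green, blue); there is no depth.
- r.camera_info(name): a dict with "fx", "fy", "cx", "cy" (pixels), "k1" (the pictures are not rectified: a ray, as slopes to the right and down, at radius r is drawn at 1 + k1 r^2 times it, then the intrinsics apply), "origin" and "attitude" of the camera in the world. Camera axes: x right, y up, looking along -z (the intrinsics and any distortion apply to the point x, -y, -z); pixel columns grow to the right and rows downward; lengths in m; the calibration is good to about 2 mm. A picture is of the moment at which its call begins: read the wrist's pose just before it. camera_info takes no time and is no camera call; for the wrist camera it gives the pose at the moment of the call.
- r.close_job(): hands the job in; it is judged then, once.
The state is a dict: "time": time; "joint_positions": joint angles; "joint_vel": joint speeds; "joint_torque": joint torques, N m; "ee_pos": TCP position; "eef_rot": TCP orientation; "ft_force": force on the tool from outside, world axes, zero at the start; "torque": the same for the moment, N m; "width": finger opening in m; "grip_force": force on a finger pad.
Only numpy, scipy, OpenCV 4.12 (cv2) and the standard library are available. Lean on these libraries where they do the work, as an engineer would, in place of code of your own. Each camera call takes 0.05 s, during which the arm holds its last target. There are 200 camera calls.

### The job

Tidy up the toys on the sideboard: park each of the four toy vehicles in the parking bay whose border has its own colour, standing on its wheels, centred in the bay and straight along it (nose in or tail in, either will do). Do not tip the vehicles over, and leave the toy house and the toy tree where they stand.

Things in the scene. Friction and masses are not known exactly. Their poses are not given: they have to be found in the camera images.
- truck: Loose yellow toy dump truck: cab in front, open skip with black floor behind. 90 x 46 mm, 53 mm high, about 0.13 kg; wheels do not turn. Origin: centre of its underside; x to its nose, z up. Sides flat, 46 mm apart, 12 to 31 mm above ground: grip there, at mid-length. Starts on its wheels, nose within 35 deg of world +x (straight ahead of the robot).
- fire_engine: Loose red toy fire engine: closed red box body with a silver ladder and a blue beacon bar on its roof. 90 x 46 mm, 54 mm high, about 0.13 kg; wheels do not turn. Origin: centre of its underside; x to its nose, z up. Sides flat, 46 mm apart, 12 to 31 mm above ground: grip there, at mid-length. Starts on its wheels, nose within 35 deg of world +x (straight ahead of the robot).
- bus: Loose blue toy bus: closed blue body with a row of dark windows and a white roof. 90 x 46 mm, 54 mm high, about 0.13 kg; wheels do not turn. Origin: centre of its underside; x to its nose, z up. Sides flat, 46 mm apart, 12 to 31 mm above ground: grip there, at mid-length. Starts on its wheels, nose within 35 deg of world +x (straight ahead of the robot).
- pickup: Loose green toy pick-up: cab in the middle, bonnet in front, black-floored load bed behind. 90 x 46 mm, 52 mm high, about 0.13 kg; wheels do not turn. Origin: centre of its underside; x to its nose, z up. Sides flat, 46 mm apart, 12 to 31 mm above ground: grip there, at mid-length. Starts on its wheels, nose within 35 deg of world +x (straight ahead of the robot).
- yellow_bay: Parking bay with a yellow border: a fixed flat plate, 124 mm long (its x) by 84 mm wide (its y), 4 mm thick, dark grey inside a flush 10 mm wide yellow border; no raised rim. Origin: centre of its underside on the table (its top is 4 mm above), z up. Its x axis lies within 15 degrees of world +x (straight ahead of the robot).
- red_bay: Parking bay with a red border: a fixed flat plate, 124 mm long (its x) by 84 mm wide (its y), 4 mm thick, dark grey inside a flush 10 mm wide red border; no raised rim. Origin: centre of its underside on the table (its top is 4 mm above), z up. Its x axis lies within 15 degrees of world +x (straight ahead of the robot).
- blue_bay: Parking bay with a blue border: a fixed flat plate, 124 mm long (its x) by 84 mm wide (its y), 4 mm thick, dark grey inside a flush 10 mm wide blue border; no raised rim. Origin: centre of its underside on the table (its top is 4 mm above), z up. Its x axis lies within 15 degrees of world +x (straight ahead of the robot).
- green_bay: Parking bay with a green border: a fixed flat plate, 124 mm long (its x) by 84 mm wide (its y), 4 mm thick, dark grey inside a flush 10 mm wide green border; no raised rim. Origin: centre of its underside on the table (its top is 4 mm above), z up. Its x axis lies within 15 degrees of world +x (straight ahead of the robot).
- house: Bystander, loose: toy house, a yellow block 46 x 46 mm with a red gable roof, 60 mm high overall. Origin: centre of its underside. Not to be moved.
- tree: Bystander, loose: toy tree, a green cone on a round brown foot 48 mm across, 68 mm high. Origin: centre of its underside. Not to be moved.
Not all that is in view belongs to the job. What is shaped like the green_bay but brown or pink is not meant.

How it is judged:
At the end, for the whole second after the job is handed in: Each vehicle stands upright on the top of the bay of its own colour, its centre within 15 mm of the bay's centre and its length within 0.2 rad of the bay's length (either way round), released and at rest (horizontal distance between truck and yellow_bay below 0.015 m and angle between the x axis of truck and the x axis of yellow_bay, either way round below 0.2 rad and angle between each of truck, fire_engine, bus, pickup's own z axis and vertical below 0.1 rad and z of truck in the frame of yellow_bay between 0.001 and 0.008 m and linear speed of each of truck, fire_engine, bus, pickup below 0.02 m/s and angular speed of each of truck, fire_engine, bus, pickup below 0.2 rad/s and horizontal distance between fire_engine and red_bay below 0.015 m and angle between the x axis of fire_engine and the x axis of red_bay, either way round below 0.2 rad and z of fire_engine in the frame of red_bay between 0.001 and 0.008 m and horizontal distance between bus and blue_bay below 0.015 m and angle between the x axis of bus and the x axis of blue_bay, either way round below 0.2 rad and z of bus in the frame of blue_bay between 0.001 and 0.008 m and horizontal distance between pickup and green_bay below 0.015 m and angle between the x axis of pickup and the x axis of green_bay, either way round below 0.2 rad and z of pickup in the frame of green_bay between 0.001 and 0.008 m); the robot touches nothing.
It fails at once if the toy house is moved from its place (more than 20 mm) or knocked over (distance of house from where it was at the start of the episode above 0.02 m or angle between house's own z axis and vertical above 0.5 rad).
It fails at once if the toy tree is moved from its place (more than 20 mm) or knocked over (distance of tree from where it was at the start of the episode above 0.02 m or angle between tree's own z axis and vertical above 0.5 rad).
It fails at once if a vehicle is tipped over (angle between any of truck, fire_engine, bus, pickup's own z axis and vertical above 1 rad).
It also fails if it takes over 112 s, if anything falls off the work surface, if the arm or the gripper's body presses on something with over 40 N, if the wrist force passes 120 N, or if a joint passes its speed limit or range.

## Working session

There is one attempt and no reset: what is moved stays moved. The work goes in short steps, Python scripts to look and compute and a tool call to move; the robot and the scene stay as the last step left them, time stands still between calls to the robot, and variables do not carry over. Pictures are saved under pics/ and viewed, at most 14 in all, crops included, and the job is handed in when it is done.

Besides the shell and the picture viewer there is one more tool, called after ">>>" as name(argument=value, ...) on one line, values as JSON. arm_command: Moves the arm, as the interface text tells. Its arguments: {"type":"object","properties":{"moves":{"type":"array"},"fingers":{"type":"number"},"squeeze":{"type":"number"}},"required":["moves"]}

```bash
mkdir -p pics; ls; python3 - <<'E'
from bench import r
import cv2,numpy as np
s=r.read_state();print({k:np.round(v,3) for k,v in s.items()})
for n in("scene","side","wrist"):
    print(n,r.camera_info(n)); cv2.imwrite(f"pics/{n}0.png",r.camera(n)[:,:,::-1])
E
```

```text
pics
{'time': np.float64(0.0), 'joint_positions': array([-1.314,  0.333, -0.065,  1.461,  0.022,  1.35 , -0.088]), 'joint_vel': array([ 0.001,  0.001,  0.   , -0.001,  0.001, -0.001, -0.   ]), 'joint_torque': array([-1.0000e-03, -6.2324e+01,  2.4000e-02, -3.8990e+01, -6.1000e-02,
        4.0000e-02,  0.0000e+00]), 'ee_pos': array([0.173, 0.6  , 0.222]), 'eef_rot': array([ 0.139,  0.99 , -0.001, -0.   ]), 'ft_force': array([ 0.437, -0.253, -0.188]), 'torque': array([ 0.007, -0.017, -0.034]), 'grip_force': np.float64(0.0), 'width': np.float64(0.087)}
scene {'fx': 447.92072590398203, 'fy': 447.92072590398203, 'cx': 316.2877638798267, 'cy': 198.57382116299007, 'k1': -0.01884333113179077, 'origin': array([1.0014647 , 0.57226765, 0.76590424]), 'attitude': array([0.1376887 , 0.36235712, 0.86890786, 0.30779582])}
side {'fx': 511.2460522360224, 'fy': 511.2460522360224, 'cx': 323.0472271648977, 'cy': 200.73669679942265, 'k1': -0.12094022403468295, 'origin': array([-0.15209293, -0.67747588,  0.59900605]), 'attitude': array([ 0.45571329, -0.19342824, -0.33784779,  0.80048097])}
wrist {'fx': 320.79832234096125, 'fy': 320.79832234096125, 'cx': 316.84516755626333, 'cy': 199.84092783687606, 'k1': -0.05146646578023404, 'origin': array([0.10641093, 0.61932003, 0.38394815]), 'attitude': array([-0.10134172, -0.07554189,  0.59676428,  0.79239868])}
```

View pics/scene0.png

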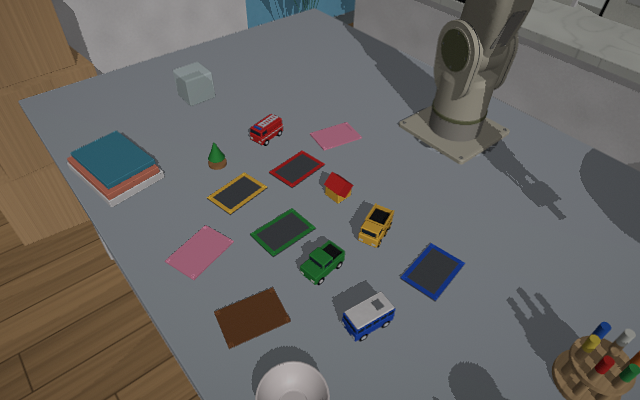

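View pics/side0.png

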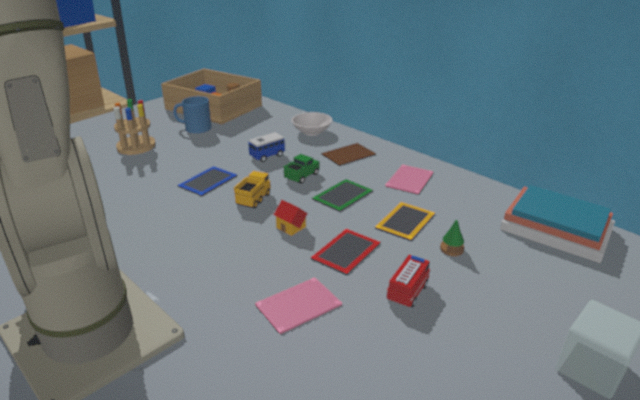

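View pics/wrist0.png

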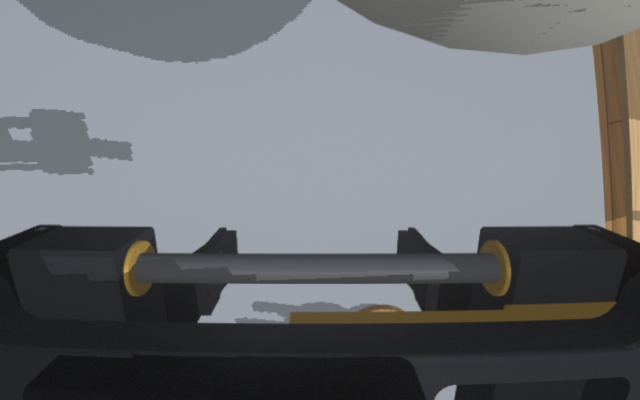

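Scene view: the bays are red (297,169), yellow (237,193), green (283,232) and blue (433,271). The pink (336,136), pink (200,251) and brown (252,317) plates are decoys. Vehicles: truck (376,226), fire engine (266,130), bus (369,316), pickup (322,262). Bystanders: house (338,187), tree (216,156). The side view shows the same layout.

```bash
cat > h.py <<'E'
import cv2,numpy as np
from scipy.spatial.transform import Rotation as R
HSV={'red':[((0,130,60),(8,255,255)),((172,130,60),(180,255,255))],'yellow':[((14,120,70),(32,255,255))],
'green':[((45,90,30),(80,255,255))],'blue':[((105,140,50),(125,255,255))]}
def mask(img,c):
    h=cv2.cvtColor(img,cv2.COLOR_RGB2HSV); m=0
    for a,b in HSV[c]: m=m|cv2.inRange(h,a,b)
    return m
def rays(ci,px):
    px=np.atleast_2d(np.float64(px)); f=np.array([ci['fx'],ci['fy']])
    d=(px-[ci['cx'],ci['cy']])/f; u=d.copy()
    for _ in range(8): u=d/(1+ci['k1']*(u**2).sum(1,keepdims=True))
    v=np.c_[u[:,0],-u[:,1],-np.ones(len(u))]
    return R.from_quat(ci['attitude']).apply(v)
def plane(ci,px,z):
    v=rays(ci,px); o=ci['origin']; return (o+v*((z-o[2])/v[:,2])[:,None])[:,:2]
def rect(p):
    (c,s,a)=cv2.minAreaRect(np.float32(p*1000)); 
    if s[0]<s[1]: s=s[::-1]; a+=90
    return np.round(np.array(c)/1000,4),np.round(s,1),round((a+90)%180-90,1)
def contours(img,c,amin=60):
    cs,_=cv2.findContours(mask(img,c),cv2.RETR_EXTERNAL,cv2.CHAIN_APPROX_NONE)
    return [k[:,0,:] for k in cs if cv2.contourArea(k)>amin]
E
python3 - <<'E'
from h import *; from bench import r
for n in("scene","side"):
    img=cv2.imread(f"pics/{n}0.png")[:,:,::-1].copy(); ci=r.camera_info(n)
    for c in HSV:
        for k in contours(img,c):
            print(n,c,k.mean(0).round(),*rect(plane(ci,k,.004)),"z.03:",plane(ci,k.mean(0),.03).round(3))
E
```

```text
scene red [605. 365.] [0.3629 0.6304] [48.2 18.2] -2.2 z.03: [[0.384 0.629]]
scene red [338. 185.] [ 0.4233 -0.0275] [77.3 59.4] -76.5 z.03: [[ 0.443 -0.006]]
scene red [113. 178.] [ 0.8345 -0.4514] [222.5 148.3] -81.3 z.03: [[ 0.86  -0.366]]
scene red [296. 168.] [ 0.4648 -0.1422] [125.   85.4] 8.9 z.03: [[ 0.485 -0.117]]
scene red [266. 131.] [ 0.4266 -0.3344] [129.4  82.3] 13.4 z.03: [[ 0.455 -0.294]]
scene yellow [164. 386.] [0.9939 0.1684] [83.1 26.8] -10.3 z.03: [[0.991 0.183]]
scene yellow [591. 343.] [0.3426 0.594 ] [48.4 19.4] -0.5 z.03: [[0.364 0.594]]
scene yellow [ 82. 350.] [1.0796 0.0294] [268.5 229.8] -5.2 z.03: [[1.073 0.036]]
scene yellow [ 51. 268.] [ 1.0476 -0.208 ] [221.7 202.7] -12.8 z.03: [[ 1.06  -0.178]]
scene yellow [375. 227.] [0.4441 0.1295] [127.2  59.2] 22.8 z.03: [[0.472 0.149]]
scene yellow [337. 195.] [ 4.525e-01 -2.000e-04] [65.1 46.3] -52.2 z.03: [[0.469 0.02 ]]
scene yellow [236. 192.] [ 0.6357 -0.161 ] [125.2  86. ] 10.4 z.03: [[ 0.65  -0.135]]
scene yellow [217. 164.] [ 0.6204 -0.2834] [44.5 35.3] -26.1 z.03: [[ 0.634 -0.255]]
scene green [629. 37
[... 888 characters left out ...]
 [ 0.6356 -0.1613] [124.3  83.5] 10.5 z.03: [[ 0.597 -0.185]]
side yellow [253. 189.] [0.4961 0.1841] [157.6  85.4] 24.2 z.03: [[0.463 0.141]]
side green [454. 235.] [ 0.6608 -0.2603] [93.2 38.9] 40.6 z.03: [[ 0.622 -0.287]]
side green [342. 194.] [0.6235 0.0111] [123.2  83.2] 3.0 z.03: [[ 0.587 -0.019]]
side green [300. 167.] [0.649  0.1811] [138.5  83. ] 18.3 z.03: [[0.616 0.146]]
side blue [207. 180.] [0.4417 0.2958] [120.6  81.2] 9.8 z.03: [[0.414 0.252]]
side blue [267. 150.] [0.6596 0.3209] [102.5  77.5] -21.8 z.03: [[0.623 0.282]]
side blue [206.  88.] [0.8568 0.9013] [77.3 54.2] -78.0 z.03: [[0.809 0.835]]
side blue [76. 11.] [1.2779 3.1663] [1234.5  265.5] 71.9 z.03: [[1.171 2.929]]
```

```bash
cat >> h.py <<'E'
def yaw(s): x=R.from_quat(s['eef_rot']).apply([1,0,0]); return np.degrees(np.arctan2(x[1],x[0]))
def go(s,x,y,z,th=None):
    """shift in tool axes (cm) from the state pose to the point, and tool-z turn (deg) to line tool x up with th (mod 180), done after"""
    T=R.from_quat(s['eef_rot']); d=T.inv().apply(np.array([x,y,z])-s['ee_pos'])*100
    t=None if th is None else -((th-yaw(s)+90)%180-90)
    print("at",np.round(s['ee_pos'],4),"yaw",round(yaw(s),1),"shift cm",d.round(2),"dist",np.linalg.norm(d).round(1),"turn",t and round(t,1))
E
python3 - <<'E'
from h import *; from bench import r
s=r.read_state();ci=r.camera_info('wrist');A=R.from_quat(ci['attitude']);T=R.from_quat(s['eef_rot']).inv()
print("cam off",T.apply(ci['origin']-s['ee_pos']),"look",T.apply(A.apply([0,0,-1])),"up",T.apply(A.apply([0,1,0])))
for u in(20,100,200): print(u,T.apply(rays(ci,(316,u))))
go(s,.55,.30,.22,0)
E
```

```text
cam off [ 0.06876879 -0.0002482  -0.16210669] look [-2.50718389e-01 -5.59897128e-05  9.68060063e-01] up [9.68060043e-01 1.98181552e-04 2.50718395e-01]
20 [[ 0.30121476 -0.0026224   1.11100537]]
100 [[ 0.05209305 -0.00264191  1.04648521]]
200 [[-0.25119787 -0.00269066  0.96793573]]
at [0.1725 0.6004 0.222 ] yaw 164.0 shift cm [-44.57 -18.45   0.22] dist 48.2 turn -16.0
```

>>> arm_command(moves=[-3.4,-1.25,-0.15,0,-3.4,-1.25,-0.15,0,-3.4,-1.25,-0.15,0,-3.4,-1.25,-0.15,0,-3.4,-1.25,-0.15,0,-3.4,-1.25,-0.15,0,-3.4,-1.25,-0.15,0,-3.4,-1.25,-0.15,0,-3.4,-1.25,-0.15,0], fingers=100)

```text
time: 0.9
ee_pos: [0.4368, 0.4067, 0.236]
eef_rot: [0.139, 0.99, -0.0, -0.0]
ft_force: [-0.4, 1.5, -0.1]
width: 0.0867
grip_force: 0.0
```

>>> arm_command(moves=[-3.4,-1.25,-0.15,0,-3.4,-1.25,-0.15,0,-3.4,-1.25,-0.15,0,-3.4,-1.25,-0.15,0,-3.4,-1.25,-0.15,0,-3.4,-1.25,-0.15,0,-3.4,-1.25,-0.15,0,-3.4,-1.25,-0.15,0,0,0,0,-5.3,0,0,0,-5.3,0,0,0,-5.4,0,0,0,0])

```text
time: 1.9
ee_pos: [0.6694, 0.2366, 0.2474]
eef_rot: [-0.002, 1.0, -0.0, -0.0]
ft_force: [-0.5, -0.1, 0.7]
width: 0.0868
grip_force: 0.0
```

```bash
cat >> h.py <<'E'
def look(r,name,cols,zs):
    s=r.read_state(); ci=r.camera_info('wrist'); img=r.camera('wrist'); cv2.imwrite(f"pics/{name}.png",img[:,:,::-1])
    print("at",s['ee_pos'].round(4),"yaw",round(yaw(s),1),"t",s['time'])
    for c in cols:
        for k in contours(img,c,150):
            for z in zs: print(c,k.mean(0).round(),"z",z,*rect(plane(ci,k,z)))
E
python3 -c "
from h import *; from bench import r
look(r,'w1',['blue','green','yellow'],[.03,.05])"
```

```text
at [0.6694 0.2366 0.2474] yaw -179.8 t 1.9
blue [372.  21.] z 0.03 [0.4908 0.298 ] [78.2 40.2] -80.6
blue [372.  21.] z 0.05 [0.4966 0.2948] [74. 38.] -80.6
green [239. 134.] z 0.03 [0.6213 0.1449] [90.  52.3] 6.8
green [239. 134.] z 0.05 [0.6202 0.1497] [85.3 49.5] 6.8
green [139. 135.] z 0.03 [0.6226 0.0248] [115.7  79.2] 3.0
green [139. 135.] z 0.05 [0.6214 0.0359] [109.6  75.1] 3.0
yellow [452. 315.] z 0.03 [0.8596 0.431 ] [458.4  25.5] -89.7
yellow [452. 315.] z 0.05 [0.846  0.4207] [434.3  24.2] -89.7
yellow [501. 271.] z 0.03 [0.7936 0.481 ] [74.9 35. ] -8.0
yellow [501. 271.] z 0.05 [0.7835 0.4681] [71.  33.2] -8.0
yellow [133. 269.] z 0.03 [ 0.795  -0.0064] [75.5 35.1] 7.2
yellow [133. 269.] z 0.05 [0.7847 0.0064] [71.5 33.3] 7.2
yellow [ 27. 153.] z 0.03 [ 0.6339 -0.1361] [116.1  79.8] 10.3
yellow [ 27. 153.] z 0.05 [ 0.6321 -0.1165] [110.   75.6] 10.3
yellow [239.  16.] z 0.03 [0.4894 0.1526] [49.7 48.6] 24.4
yellow [239.  16.] z 0.05 [0.4953 0.157 ] [47.1 46. ] 24.4
yellow [109.   2.] z 0.03 [0.4763 0.0076] [52.9  6.2] 87.6
yellow [109.   2.] z 0.05 [0.4829 0.0197] [50.2  5.9] 87.6
```

View pics/w1.png

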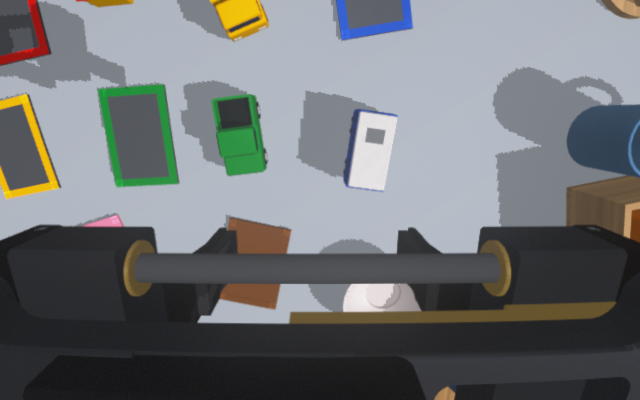

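The overhead view shows the pickup at (239,134), the bus's white roof at about (371,150), the green bay at (139,135), part of the truck at (239,16) and part of the blue bay at (372,21). Next I'll measure the bus roof.

```bash
python3 - <<'E'
from h import *; from bench import r
s=r.read_state();ci=r.camera_info('wrist');img=cv2.imread('pics/w1.png')
h=cv2.cvtColor(img,cv2.COLOR_BGR2HSV);m=cv2.inRange(h,(0,0,200),(180,40,255));m[:,:300]=0;m[210:]=0
k=max(cv2.findContours(m,0,1)[0],key=cv2.contourArea)[:,0];print(k.mean(0),k.min(0),k.max(0));c,sz,a=rect(plane(ci,k,.054));print(c,sz,a)
go(s,c[0],c[1],.12,a)
E
```

```text
[374.80408163 153.71020408] [349 112] [397 191]
[0.6388 0.3018] [82.8 47.9] -7.9
at [0.6693 0.2368 0.2476] yaw 179.9 shift cm [ 3.06  6.5  12.76] dist 14.6 turn 7.8
```

>>> arm_command(moves=[0.77,1.63,2.5,0,0.77,1.63,2.5,0,0.77,1.62,2.5,0,0.75,1.62,2.5,0,0,0,2,3.9,0,0,1.5,3.9,0,0,0,0])

```text
time: 2.53
ee_pos: [0.6366, 0.3016, 0.1089]
eef_rot: [0.071, 0.997, -0.002, -0.003]
ft_force: [-0.2, -0.1, -1.1]
width: 0.0868
grip_force: 0.0
```

```bash
python3 - <<'E'
from h import *; from bench import r
go(r.read_state(),.6388,.3,.007,-7.9)
look(r,'w2',['blue'],[.03])
E
```

```text
at [0.6366 0.3016 0.1089] yaw 171.9 shift cm [-0.29 -0.09 10.19] dist 10.2 turn -0.2
at [0.6366 0.3016 0.1089] yaw 171.9 t 2.5333
blue [285.  23.] z 0.03 [0.4931 0.3035] [75.5 36.3] -80.4
```

View pics/w2.png

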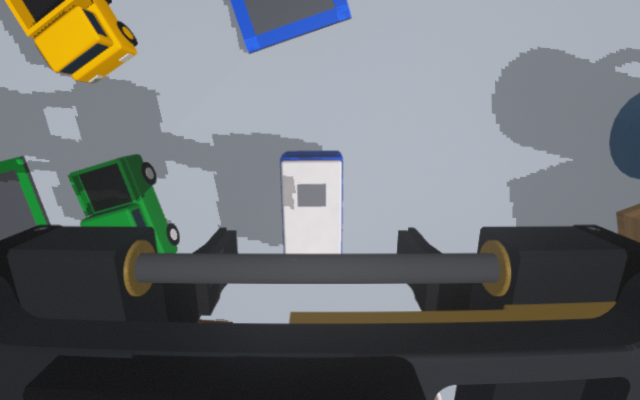

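The bus lies centred between the open fingers (columns 281–342) and aligned with them, so I descend and grip.

>>> arm_command(moves=[-0.3,0,2,0,0,0,2,0,0,0,2,0,0,0,1.8,0,0,0,1.4,0,0,0,1,0,0,0,0,0])

```text
time: 3.17
ee_pos: [0.6412, 0.301, 0.0096]
eef_rot: [0.068, 0.998, -0.001, -0.001]
ft_force: [-0.4, -0.7, 0.3]
width: 0.0873
grip_force: 0.0
```

>>> arm_command(moves=[0,0,0,0,0,0,0,0,0,0,0,0,0,0,0,0,0,0,0,0,0,0,0,0,0,0,0,0,0,0,0,0], fingers=40, squeeze=15)

```text
time: 3.83
ee_pos: [0.642, 0.3012, 0.0112]
eef_rot: [0.068, 0.998, -0.0, 0.0]
ft_force: [-0.2, -1.8, 2.1]
width: 0.0457
grip_force: 15.0
```

```bash
python3 - <<'E'
from h import *; from bench import r
s=r.read_state();go(s,.442,.2965,.13,10)
E
```

```text
at [0.642  0.3012 0.0112] yaw 172.2 shift cm [ 19.74  -3.19 -11.88] dist 23.3 turn -17.8
```

>>> arm_command(moves=[0,0,-2,0,0,0,-3,0,0,0,-3,0,0,0,-2,0,2.8,-0.5,0,0,2.8,-0.5,0,0,2.8,-0.5,0,0,2.8,-0.5,0,0,2.8,-0.5,0,0,2.8,-0.4,0,0,2.7,-0.4,0,0,0,0,0,0])

```text
time: 4.83
ee_pos: [0.4392, 0.2962, 0.1108]
eef_rot: [0.066, 0.998, -0.0, -0.001]
ft_force: [-0.0, 0.2, -2.0]
width: 0.046
grip_force: 15.0
```

>>> arm_command(moves=[0,0,0,-6,0,0,0,-6,0,0,0,-5.8,0,0,0,0])

```text
time: 5.17
ee_pos: [0.4443, 0.2954, 0.1111]
eef_rot: [-0.089, 0.996, 0.0, 0.0]
ft_force: [0.4, -0.3, -1.5]
width: 0.0459
grip_force: 15.0
```

```bash
python3 - <<'E'
from h import *; from bench import r
s=r.read_state();go(s,.445,.297,.014,10);print(s['width'],s['grip_force'])
look(r,'w3',['blue'],[.004])
E
```

```text
at [0.4443 0.2954 0.1111] yaw -169.8 shift cm [-0.1   0.15  9.71] dist 9.7 turn 0.2
0.04591631927569365 14.998209384502843
at [0.4443 0.2954 0.1111] yaw -169.8 t 5.1667
blue [317. 152.] z 0.004 [0.4049 0.2884] [90.5 45.1] -79.8
```

>>> arm_command(moves=[0,0.1,2,0,0,0,2,0,0,0,2,0,0,0,1.5,0,0,0,1,0,0,0,0.5,0,0,0,0.3,0,0,0,0,0,0,0,0,0])

```text
time: 5.97
ee_pos: [0.4444, 0.2967, 0.0187]
eef_rot: [-0.087, 0.996, 0.0, 0.0]
ft_force: [-0.0, -0.2, -1.1]
width: 0.0457
grip_force: 15.0
```

```bash
python3 - <<'E'
from h import *; from bench import r
s=r.read_state();go(s,.445,.297,.0155,10);print(s['ft_force'])
E
```

```text
at [0.4444 0.2967 0.0187] yaw -170.1 shift cm [-0.06  0.02  0.32] dist 0.3 turn -0.1
[-0.02306064 -0.17469413 -1.14648092]
```

Next I lower 3 mm, release, and rise. The look is aimed back at the bus.

>>> arm_command(moves=[0,0,0.3,0,0,0,0.05,0,0,0,0,0])

```text
time: 6.22
ee_pos: [0.4444, 0.2967, 0.0151]
eef_rot: [-0.087, 0.996, 0.0, 0.001]
ft_force: [0.0, 0.4, 0.5]
width: 0.0458
grip_force: 15.0
```

>>> arm_command(moves=[0,0,0,0,0,0,0,0,0,0,0,0,0,0,0,0,0,0,0,0,0,0,0,0], fingers=100)

```text
time: 6.72
ee_pos: [0.4439, 0.2963, 0.0145]
eef_rot: [-0.087, 0.996, 0.0, -0.0]
ft_force: [0.4, -1.2, -0.3]
width: 0.0779
grip_force: 0.0
```

>>> arm_command(moves=[0,0,-2,0,0,0,-3,0,0,0,-3,0,-3,0,-3.5,0,-3,0,-3.5,0,-3,0,-3,0,-3,0,-2,0,0,0,0,0])

```text
time: 7.38
ee_pos: [0.5619, 0.3164, 0.212]
eef_rot: [-0.086, 0.996, 0.001, 0.004]
ft_force: [0.2, 0.1, -0.1]
width: 0.087
grip_force: 0.0
```

```bash
cat >> h.py <<'E'
def roof(r,name):
    s=r.read_state(); ci=r.camera_info('wrist'); img=cv2.imread(f'pics/{name}.png')
    h=cv2.cvtColor(img,cv2.COLOR_BGR2HSV);m=cv2.inRange(h,(0,0,190),(180,40,255));m[225:]=0
    for k in cv2.findContours(m,0,1)[0]:
        if cv2.contourArea(k)>300: print('white',k[:,0].mean(0).round(),*rect(plane(ci,k[:,0],.058)))
E
python3 - <<'E'
from h import *; from bench import r
look(r,'w4',['blue','yellow','green'],[.004,.03,.05]); roof(r,'w4')
E
```

```text
at [0.5619 0.3164 0.212 ] yaw -170.2 t 7.3833
blue [316.  64.] z 0.004 [0.443  0.2954] [122.5  83.2] 9.7
blue [316.  64.] z 0.03 [0.4465 0.296 ] [113.8  77.4] 9.7
blue [316.  64.] z 0.05 [0.4492 0.2965] [107.2  72.9] 9.7
yellow [450. 315.] z 0.004 [0.7141 0.5361] [449.4  25.3] -80.3
yellow [450. 315.] z 0.03 [0.6985 0.5198] [417.8  23.5] -80.3
yellow [450. 315.] z 0.05 [0.6866 0.5072] [393.5  22.1] -80.3
yellow [500. 270.] z 0.004 [0.6419 0.5728] [74.3 34.4] 3.2
yellow [500. 270.] z 0.03 [0.6314 0.5539] [69.1 32. ] 3.2
yellow [500. 270.] z 0.05 [0.6234 0.5394] [65.1 30.1] 3.2
yellow [136. 268.] z 0.004 [0.7198 0.109 ] [82.1 36.7] -3.1
yellow [136. 268.] z 0.03 [0.7039 0.1227] [76.4 34.2] -3.1
yellow [136. 268.] z 0.05 [0.6916 0.1333] [71.9 32.2] -3.1
yellow [166.  65.] z 0.004 [0.4613 0.1301] [105.7  69.8] 21.3
yellow [166.  65.] z 0.03 [0.4635 0.1424] [98.3 64.9] 21.3
yellow [166.  65.] z 0.05 [0.4652 0.1518] [92.6 61.2] 21.3
yellow [61. 26.] z 0.004 [0.4442 0.0108] [49.8 22.4] -0.6
yellow [61. 26.] z 0.03 [0.4476 0.0315] [46.3 20.8] -0.6
yellow [61. 26.] z 0.05 [0.4503 0.0473] [43.6 19.6] -0.6
green [157. 203.] z 0.004 [0.6301 0.132 ] [99.4 67.4] 6.5
green [157. 203.] z 0.03 [0.6204 0.1441] [92.4 62.6] 6.5
green [157. 203.] z 0.05 [0.613  0.1535] [87.1 59. ] 6.5
green [ 59. 177.] z 0.004 [0.6227 0.0104] [121.2  85.1] 3.1
green [ 59. 177.] z 0.03 [0.6136 0.0311] [112.7  79.1] 3.1
green [ 59. 177.] z 0.05 [0.6065 0.047 ] [106.2  74.5] 3.1
white [318.  55.] [0.4382 0.296 ] [81.  39.9] 9.8
```

View pics/w4.png

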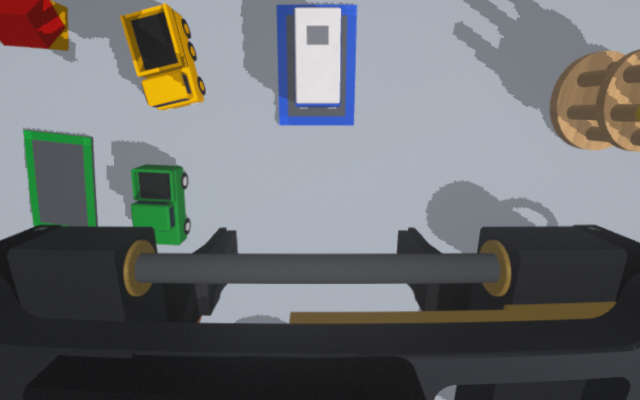

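The bus is parked: roof centre about 5 mm from bay centre, parallel to it. The truck is at (166,65) and yaws about 22°. I go over it, slightly towards its nose, for a close look.

```bash
python3 - <<'E'
from h import *; from bench import r
go(r.read_state(),.522,.169,.17,22)
E
```

```text
at [0.559  0.316  0.2092] yaw -170.1 shift cm [  6.18 -13.85   3.88] dist 15.7 turn -12.1
```

>>> arm_command(moves=[1.24,-2.77,0.8,0,1.24,-2.77,0.8,0,1.24,-2.77,0.8,0,1.24,-2.77,0.8,0,1.22,-2.77,0.7,0,0,0,0,-6,0,0,0,-6,0,0,0,0])

```text
time: 8.1
ee_pos: [0.5178, 0.1685, 0.1674]
eef_rot: [-0.193, 0.981, 0.0, -0.001]
ft_force: [-0.8, -0.2, -0.1]
width: 0.0872
grip_force: 0.0
```

```bash
python3 - <<'E'
from h import *; from bench import r
look(r,'w5',['yellow'],[.03,.05])
go(r.read_state(),.467,.147,.007,22)
E
```

```text
at [0.5178 0.1685 0.1674] yaw -157.8 t 8.1
yellow [452. 315.] z 0.03 [0.5856 0.3616] [361.6  20. ] -67.8
yellow [452. 315.] z 0.05 [0.5769 0.347 ] [337.5  18.7] -67.8
yellow [502. 273.] z 0.03 [0.5246 0.381 ] [54.1 27.5] 8.2
yellow [502. 273.] z 0.05 [0.5199 0.3651] [50.5 25.7] 8.2
yellow [136. 268.] z 0.03 [0.6647 0.0265] [65.9 29.8] 9.6
yellow [136. 268.] z 0.05 [0.6506 0.0343] [61.5 27.9] 9.6
yellow [ 20. 176.] z 0.03 [ 0.6179 -0.1149] [115.7  35. ] 8.2
yellow [ 20. 176.] z 0.05 [ 0.607  -0.0977] [107.9  32.6] 8.2
yellow [313. 126.] z 0.03 [0.4655 0.1434] [92.8 49.3] 21.0
yellow [313. 126.] z 0.05 [0.4647 0.1433] [86.6 46. ] 21.0
at [0.518  0.1689 0.1676] yaw -158.1 shift cm [ 5.53 -0.14 16.06] dist 17.0 turn -0.1
```

View pics/w5.png

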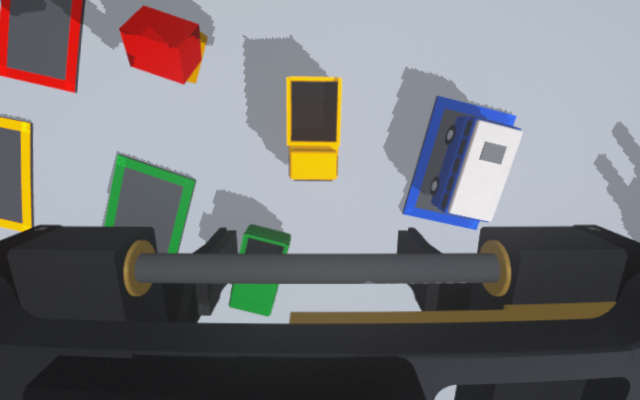

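The truck is at (313,126), centred in the view, with its long axis up the image. Measured 93 × 49 mm at z = .03, so I go down on it.

>>> arm_command(moves=[2,-0.2,1,0.5,2,-0.2,2,0.4,1.9,0,2,0,0,0,2,0,0,0,2,0,0,0,2,0,0,0,2,0,0,0,1.7,0,0,0,1,0,0,0,0.6,0,0,0,0,0])

```text
time: 9.07
ee_pos: [0.4648, 0.1435, 0.0043]
eef_rot: [-0.182, 0.983, -0.0, -0.001]
ft_force: [0.3, -0.2, -0.6]
width: 0.0871
grip_force: 0.0
```

>>> arm_command(moves=[0,0,0,0,0,0,0,0,0,0,0,0,0,0,0,0,0,0,0,0,0,0,0,0,0,0,0,0,0,0,0,0], fingers=40)

```text
time: 9.73
ee_pos: [0.4657, 0.1436, 0.0054]
eef_rot: [-0.183, 0.983, 0.0, 0.0]
ft_force: [0.0, 0.1, 0.9]
width: 0.0458
grip_force: 15.0
```

>>> arm_command(moves=[0,0,-2,0,0,0,-3,0,0,0,-3,0,0,0,-3,0,0,0,-2,0,0,0,0,0])

```text
time: 10.23
ee_pos: [0.4678, 0.1443, 0.1395]
eef_rot: [-0.183, 0.983, 0.001, 0.003]
ft_force: [1.3, 0.1, -1.4]
width: 0.0462
grip_force: 15.0
```

```bash
python3 - <<'E'
from h import *; from bench import r
s=r.read_state();go(s,.6357,-.161,.13,10.4);print(s['joint_positions'].round(2))
E
```

```text
at [0.4678 0.1443 0.1395] yaw -158.9 shift cm [ -4.69 -34.53   0.95] dist 34.9 turn 10.7
[-0.57  0.09  0.19  1.93 -0.02  1.11  1.56]
```

>>> arm_command(moves=[-0.4,-3.1,0,0,-0.4,-3.1,0,0,-0.4,-3.1,0,0,-0.4,-3.1,0,0,-0.4,-3.1,0,0,-0.4,-3.1,0,0,-0.4,-3.1,0,0,-0.4,-3.2,0,0,-0.5,-3.2,0,0,-0.5,-3.2,0,0,-0.5,-3.2,0,0,0,0,0,0])

```text
time: 11.23
ee_pos: [0.6337, -0.1687, 0.1334]
eef_rot: [-0.18, 0.984, -0.002, -0.001]
ft_force: [-1.4, -2.0, -1.3]
width: 0.0458
grip_force: 15.0
```

>>> arm_command(moves=[0,0,0,5.4,0,0,0,5.3,0,0,0,0])

```text
time: 11.48
ee_pos: [0.6329, -0.1615, 0.1336]
eef_rot: [-0.088, 0.996, 0.0, -0.001]
ft_force: [-0.8, -0.2, -1.4]
width: 0.0461
grip_force: 15.0
```

```bash
python3 - <<'E'
from h import *; from bench import r
s=r.read_state();go(s,.6357,-.161,.0095,10.4);print(s['joint_positions'].round(2))
E
```

```text
at [ 0.6329 -0.1615  0.1336] yaw -169.9 shift cm [-3.100e-01 -1.000e-02  1.241e+01] dist 12.4 turn -0.3
[-0.14  0.47  0.43  1.51 -0.21  1.21  2.07]
```

>>> arm_command(moves=[-0.3,0,2,0,0,0,2.5,0,0,0,2.5,0,0,0,2,0,0,0,1.5,0,0,0,1,0,0,0,0.5,0,0,0,0,0,0,0,0.3,0,0,0,0,0])

```text
time: 12.32
ee_pos: [0.6369, -0.161, 0.0128]
eef_rot: [-0.091, 0.996, -0.0, 0.001]
ft_force: [0.4, -0.5, -0.7]
width: 0.046
grip_force: 15.0
```

```bash
python3 - <<'E'
from h import *; from bench import r
s=r.read_state();go(s,.6357,-.161,.0095,10.4);print(s['ft_force'])
E
```

```text
at [ 0.6369 -0.161   0.0128] yaw -169.6 shift cm [0.12 0.03 0.33] dist 0.4 turn -0.0
[ 0.3909504  -0.47965585 -0.66220877]
```

>>> arm_command(moves=[0,0,0.3,0,0,0,0,0])

```text
time: 12.48
ee_pos: [0.6369, -0.1609, 0.0095]
eef_rot: [-0.09, 0.996, -0.0, 0.0]
ft_force: [-0.0, 0.7, -1.5]
width: 0.0458
grip_force: 15.0
```

>>> arm_command(moves=[0,0,0,0,0,0,0,0,0,0,0,0,0,0,0,0,0,0,0,0,0,0,0,0], fingers=100)

```text
time: 12.98
ee_pos: [0.6365, -0.1609, 0.0093]
eef_rot: [-0.09, 0.996, 0.0, 0.0]
ft_force: [-0.8, -0.9, 0.3]
width: 0.0782
grip_force: 0.0
```

>>> arm_command(moves=[0,0,-2,0,0,0,-3,0,0,0,-3.5,0,0,0,-3.5,0,0,0,-3.5,0,0,0,-2,0,0,0,0,0])

```text
time: 13.57
ee_pos: [0.6387, -0.1618, 0.19]
eef_rot: [-0.09, 0.996, -0.001, 0.004]
ft_force: [0.6, 0.1, -0.5]
width: 0.0869
grip_force: 0.0
```

```bash
python3 - <<'E'
from h import *; from bench import r
s=r.read_state();go(s,.51,-.283,.18,15)
E
```

```text
at [ 0.6387 -0.1618  0.19  ] yaw -169.6 shift cm [14.85 -9.61  0.91] dist 17.7 turn -4.6
```

>>> arm_command(moves=[2.5,-1.6,0,0,2.5,-1.6,0,0,2.5,-1.6,0,0,2.5,-1.6,0,0,2.5,-1.6,0,0,2.4,-1.6,0,0,0,0,0,-4.6,0,0,0,0])

```text
time: 14.23
ee_pos: [0.5058, -0.2837, 0.184]
eef_rot: [-0.13, 0.991, 0.0, -0.0]
ft_force: [0.5, 0.6, 0.2]
width: 0.0868
grip_force: 0.0
```

```bash
python3 - <<'E'
from h import *; from bench import r
look(r,'w6',['red'],[.03,.05])
go(r.read_state(),.452,-.298,.005,15)
E
```

```text
at [ 0.5058 -0.2837  0.184 ] yaw -165.0 t 14.2333
red [590. 203.] z 0.03 [0.4473 0.0041] [98.4 52.6] -87.4
red [590. 203.] z 0.05 [ 0.4468 -0.0152] [92.2 49.3] -87.4
red [450. 178.] z 0.03 [ 0.464  -0.1553] [115.1  78. ] 8.4
red [450. 178.] z 0.05 [ 0.4625 -0.1645] [107.8  73. ] 8.4
red [311. 125.] z 0.03 [ 0.4496 -0.304 ] [92.4 45. ] 13.4
red [311. 125.] z 0.05 [ 0.4489 -0.3039] [86.6 42.2] 13.4
at [ 0.507  -0.2822  0.1839] yaw -165.1 shift cm [ 5.72 -0.13 17.89] dist 18.8 turn -0.1
```

View pics/w6.png

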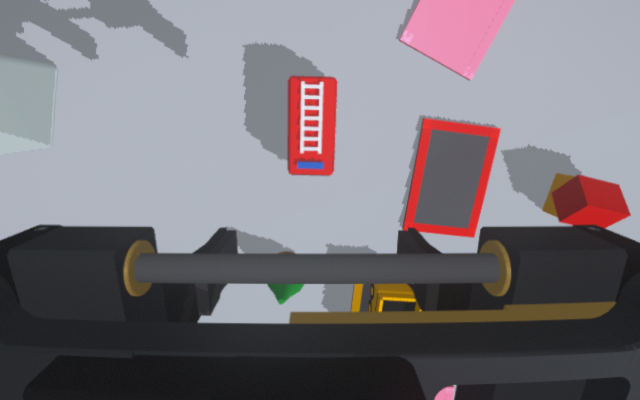

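The fire engine is at (311,125), 92 × 45 mm, yaw 13.4°, and the truck stands in the yellow bay (390,295). The red bay is at (450,178). I descend on the fire engine.

>>> arm_command(moves=[2.1,-0.2,1.5,0.8,2.1,-0.2,2,0.7,2,-0.2,2,0,0,0,2.2,0,0,0,2.2,0,0,0,2.2,0,0,0,2,0,0,0,1.8,0,0,0,1.2,0,0,0,0.7,0,0,0,0,0])

```text
time: 15.2
ee_pos: [0.4484, -0.3023, 0.0049]
eef_rot: [-0.117, 0.993, 0.001, -0.001]
ft_force: [-0.1, 0.3, 1.4]
width: 0.087
grip_force: 0.0
```

>>> arm_command(moves=[0,0,0,0,0,0,0,0,0,0,0,0,0,0,0,0,0,0,0,0,0,0,0,0,0,0,0,0,0,0,0,0], fingers=40)

```text
time: 15.87
ee_pos: [0.4487, -0.3033, 0.0064]
eef_rot: [-0.117, 0.993, -0.0, 0.0]
ft_force: [1.1, 0.3, 1.5]
width: 0.0461
grip_force: 15.0
```

>>> arm_command(moves=[0,0,-2,0,0,0,-3,0,0,0,-3,0,0,0,-2,0,0,0,0,0])

```text
time: 16.28
ee_pos: [0.4505, -0.3045, 0.1104]
eef_rot: [-0.117, 0.993, -0.001, 0.003]
ft_force: [0.2, 0.7, -1.4]
width: 0.0459
grip_force: 15.0
```

```bash
python3 - <<'E'
from h import *; from bench import r
s=r.read_state();go(s,.4648,-.142,.11,8.9);print(s['joint_positions'].round(2))
E
```

```text
at [ 0.4505 -0.3045  0.1104] yaw -166.6 shift cm [-5.170e+00  1.548e+01  1.000e-02] dist 16.3 turn 4.5
[ 0.06  0.26  0.52  1.84 -0.15  1.07  2.44]
```

>>> arm_command(moves=[-0.8,2.5,0,0,-0.9,2.6,0,0,-0.9,2.6,0,0,-0.9,2.6,0,0,-0.9,2.6,0,0,-0.8,2.6,0,0,0,0,0,4.5,0,0,0,0,0,0,0,0])

```text
time: 17.03
ee_pos: [0.4627, -0.1407, 0.1058]
eef_rot: [-0.079, 0.997, -0.0, -0.0]
ft_force: [-0.5, 0.2, -0.5]
width: 0.0457
grip_force: 15.0
```

```bash
python3 - <<'E'
from h import *; from bench import r
s=r.read_state();go(s,.4648,-.142,.0105,8.9)
E
```

```text
at [ 0.4627 -0.1407  0.1058] yaw -170.9 shift cm [-0.19 -0.16  9.53] dist 9.5 turn 0.2
```

>>> arm_command(moves=[-0.2,-0.2,2,0,0,0,2,0,0,0,2,0,0,0,1.5,0,0,0,1,0,0,0,0.6,0,0,0,0.2,0,0,0,0,0,0,0,0,0])

```text
time: 17.78
ee_pos: [0.4658, -0.1423, 0.0139]
eef_rot: [-0.078, 0.997, -0.0, 0.001]
ft_force: [-0.1, 0.1, -1.7]
width: 0.0457
grip_force: 15.0
```

```bash
python3 - <<'E'
from h import *; from bench import r
s=r.read_state();go(s,.4648,-.142,.0105,8.9);print(s['ft_force'])
E
```

```text
at [ 0.4658 -0.1423  0.0139] yaw -171.0 shift cm [0.1  0.05 0.34] dist 0.4 turn 0.1
[-0.14126446  0.05201322 -1.70647458]
```

>>> arm_command(moves=[0,0,0.35,0,0,0,0,0])

```text
time: 17.95
ee_pos: [0.4662, -0.1422, 0.0104]
eef_rot: [-0.078, 0.997, -0.0, 0.001]
ft_force: [2.2, -0.1, 0.4]
width: 0.046
grip_force: 15.0
```

>>> arm_command(moves=[0,0,0,0,0,0,0,0,0,0,0,0,0,0,0,0,0,0,0,0,0,0,0,0], fingers=100)

```text
time: 18.45
ee_pos: [0.4653, -0.142, 0.0097]
eef_rot: [-0.078, 0.997, 0.0, -0.0]
ft_force: [0.0, -0.6, 0.2]
width: 0.0781
grip_force: 0.0
```

>>> arm_command(moves=[0,0,-2,0,0,0,-3,0,0,0,-3.5,0,0,0,-3.5,0,0,0,-3.5,0,0,0,-2,0,0,0,0,0])

```text
time: 19.03
ee_pos: [0.4676, -0.1426, 0.1894]
eef_rot: [-0.078, 0.997, -0.0, 0.004]
ft_force: [0.9, -0.6, 0.1]
width: 0.087
grip_force: 0.0
```

```bash
python3 - <<'E'
from h import *; from bench import r
s=r.read_state();go(s,.68,.155,.18,7)
E
```

```text
at [ 0.4676 -0.1426  0.1894] yaw -171.0 shift cm [-25.61  26.09   1.09] dist 36.6 turn 2.0
```

>>> arm_command(moves=[-2.3,2.4,0,0,-2.3,2.4,0,0,-2.3,2.4,0,0,-2.3,2.4,0,0,-2.4,2.4,0,0,-2.4,2.4,0,0,-2.4,2.4,0,0,-2.4,2.4,0,0,-2.4,2.3,0,0,-2.4,2.3,0,0,-2.0,2.3,0,2,0,0,0,0])

```text
time: 20.03
ee_pos: [0.678, 0.163, 0.1821]
eef_rot: [-0.063, 0.998, 0.001, -0.001]
ft_force: [-0.7, 1.4, -0.7]
width: 0.0873
grip_force: 0.0
```

```bash
python3 - <<'E'
from h import *; from bench import r
look(r,'w7',['green'],[.03,.05])
go(r.read_state(),.62,.147,.005,7)
E
```

```text
at [0.678  0.163  0.1821] yaw -172.8 t 20.0333
green [306. 126.] z 0.03 [0.6209 0.145 ] [89.8 45.6] 7.7
green [306. 126.] z 0.05 [0.6202 0.1455] [84.1 42.7] 7.7
green [177. 111.] z 0.03 [0.6232 0.0212] [114.6  77.9] 3.0
green [177. 111.] z 0.05 [0.6224 0.0296] [107.3  73. ] 3.0
at [0.6774 0.1596 0.1823] yaw -172.8 shift cm [ 5.81 -0.55 17.75] dist 18.7 turn 0.2
```

View pics/w7.png

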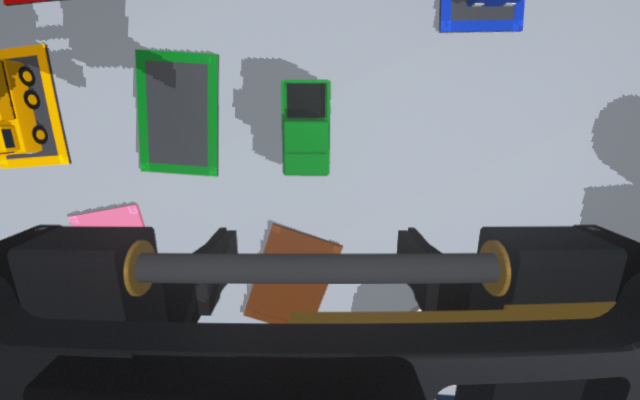

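The pickup is at (306,126), 90 × 46 mm, yaw 7.7°. The green bay is beside it at (177,111). I descend on the pickup.

>>> arm_command(moves=[1.9,-0.3,1.5,-0.5,1.9,-0.2,2,0,1.9,-0.2,2,0,0,0,2.2,0,0,0,2.2,0,0,0,2.2,0,0,0,2,0,0,0,1.7,0,0,0,1.2,0,0,0,0.7,0,0,0,0,0])

```text
time: 21.0
ee_pos: [0.6208, 0.1407, 0.0063]
eef_rot: [-0.065, 0.998, -0.0, -0.001]
ft_force: [-0.0, -0.2, -0.2]
width: 0.0869
grip_force: 0.0
```

>>> arm_command(moves=[0,0,0,0,0,0,0,0,0,0,0,0,0,0,0,0,0,0,0,0,0,0,0,0,0,0,0,0,0,0,0,0], fingers=40)

```text
time: 21.67
ee_pos: [0.622, 0.1419, 0.008]
eef_rot: [-0.065, 0.998, 0.0, 0.0]
ft_force: [-0.8, 1.3, 1.5]
width: 0.0455
grip_force: 15.0
```

>>> arm_command(moves=[0,0,-2,0,0,0,-3,0,0,0,-3,0,0,0,-2,0,0,0,0,0])

```text
time: 22.08
ee_pos: [0.6244, 0.1418, 0.1128]
eef_rot: [-0.065, 0.998, 0.001, 0.003]
ft_force: [0.8, -0.0, -0.3]
width: 0.046
grip_force: 15.0
```

```bash
python3 - <<'E'
from h import *; from bench import r
s=r.read_state();go(s,.6236,.011,.11,2.9)
E
```

```text
at [0.6244 0.1418 0.1128] yaw -172.6 shift cm [  1.77 -12.96   0.25] dist 13.1 turn 4.5
```

>>> arm_command(moves=[0.3,-2.6,0,0,0.3,-2.6,0,0,0.4,-2.6,0,0,0.4,-2.6,0,0,0.3,-2.5,0,0,0,0,0,4.5,0,0,0,0,0,0,0,0])

```text
time: 22.75
ee_pos: [0.6214, 0.012, 0.107]
eef_rot: [-0.027, 1.0, 0.0, -0.001]
ft_force: [-0.2, 0.2, -0.9]
width: 0.0459
grip_force: 15.0
```

```bash
python3 - <<'E'
from h import *; from bench import r
s=r.read_state();go(s,.6240,.011,.0122,2.9)
E
```

```text
at [0.6214 0.012  0.107 ] yaw -176.9 shift cm [-0.27 -0.11  9.48] dist 9.5 turn 0.2
```

>>> arm_command(moves=[-0.2,-0.1,2,0,0,0,2,0,0,0,2,0,0,0,1.5,0,0,0,1,0,0,0,0.6,0,0,0,0.2,0,0,0,0,0,0,0,0,0])

```text
time: 23.5
ee_pos: [0.6245, 0.0107, 0.0156]
eef_rot: [-0.026, 1.0, 0.0, 0.001]
ft_force: [0.5, 0.3, -1.2]
width: 0.0462
grip_force: 15.0
```

```bash
python3 - <<'E'
from h import *; from bench import r
s=r.read_state();go(s,.6240,.011,.0122,2.9)
E
```

```text
at [0.6245 0.0107 0.0156] yaw -177.0 shift cm [0.04 0.03 0.34] dist 0.3 turn 0.1
```

>>> arm_command(moves=[0,0,0.35,0,0,0,0,0])

```text
time: 23.67
ee_pos: [0.6247, 0.0106, 0.012]
eef_rot: [-0.026, 1.0, 0.0, 0.001]
ft_force: [1.1, 0.4, -0.1]
width: 0.0462
grip_force: 15.0
```

>>> arm_command(moves=[0,0,0,0,0,0,0,0,0,0,0,0,0,0,0,0,0,0,0,0,0,0,0,0], fingers=100)

```text
time: 24.17
ee_pos: [0.6238, 0.0105, 0.0113]
eef_rot: [-0.026, 1.0, 0.0, -0.0]
ft_force: [-0.5, -0.9, 0.1]
width: 0.0782
grip_force: 0.0
```

>>> arm_command(moves=[0,0,-2,0,0,0,-3,0,0,0,-3.5,0,0,0,-3.5,0,0,0,-3.5,0,0,-3,-3.5,0,0,-3,-3.5,0,0,-3,-2,0,-2,-1,-2,0,-3,0,-2,0,-1,0,0,0,0,0,0,0])

```text
time: 25.17
ee_pos: [0.6905, -0.0803, 0.2895]
eef_rot: [-0.026, 1.0, -0.0, 0.001]
ft_force: [0.6, 0.1, -0.4]
width: 0.0869
grip_force: 0.0
```

```bash
python3 - <<'E'
from h import *; from bench import r
look(r,'w8',['red','yellow','green'],[.004,.05])
img=r.camera('scene');cv2.imwrite('pics/s8.png',img[:,:,::-1])
E
```

```text
at [ 0.6905 -0.0803  0.2895] yaw -177.0 t 25.1667
red [133. 219.] z 0.004 [ 0.7809 -0.3501] [24.3 23.6] 8.8
red [133. 219.] z 0.05 [ 0.7645 -0.3228] [21.8 21.2] 8.8
red [277.  11.] z 0.004 [ 0.494  -0.1406] [51.9 28.4] -87.5
red [277.  11.] z 0.05 [ 0.5071 -0.1348] [46.5 25.5] -87.5
red [279.  25.] z 0.004 [ 0.5017 -0.1379] [83.5 52.2] -82.1
red [279.  25.] z 0.05 [ 0.514  -0.1323] [74.9 46.9] -82.1
yellow [447. 393.] z 0.004 [1.0765 0.1681] [32.1 31.6] -89.1
yellow [447. 393.] z 0.05 [1.0297 0.1422] [28.8 28.4] -89.1
yellow [447. 315.] z 0.004 [0.916  0.1606] [541.1  29.9] -87.0
yellow [447. 315.] z 0.05 [0.8858 0.1354] [485.5  26.8] -87.0
yellow [500. 271.] z 0.004 [0.8345 0.2138] [90.8 43. ] -2.7
yellow [500. 271.] z 0.05 [0.8126 0.1832] [81.4 38.6] -2.7
yellow [134. 269.] z 0.004 [ 0.8644 -0.3581] [91.  41.4] 8.3
yellow [134. 269.] z 0.05 [ 0.8394 -0.3299] [81.7 37.2] 8.3
yellow [174. 107.] z 0.004 [ 0.6174 -0.2797] [45.1 24.3] -1.3
yellow [174. 107.] z 0.05 [ 0.6178 -0.2595] [40.5 21.8] -1.3
yellow [259. 123.] z 0.004 [ 0.6364 -0.1622] [124.  84.] 10.3
yellow [259. 123.] z 0.05 [ 0.6349 -0.1541] [111.3  75.4] 10.3
green [158. 106.] z 0.004 [ 0.6171 -0.2991] [44.  43.3] 45.3
green [158. 106.] z 0.05 [ 0.6176 -0.277 ] [39.5 38.9] 45.3
green [386. 121.] z 0.004 [0.624  0.0102] [122.9  83.7] 2.9
green [386. 121.] z 0.05 [6.238e-01 5.000e-04] [110.3  75.1] 2.9
```

View pics/w8.png

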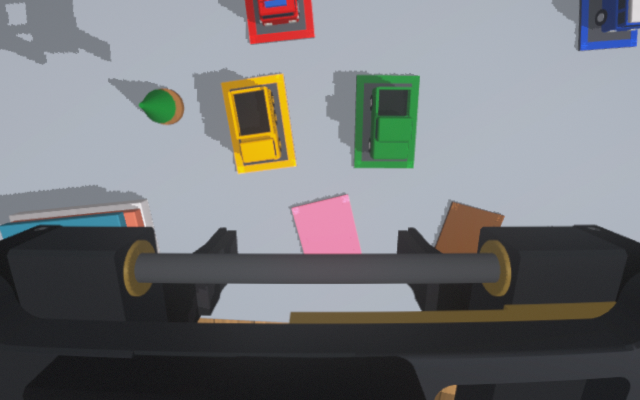

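View pics/s8.png

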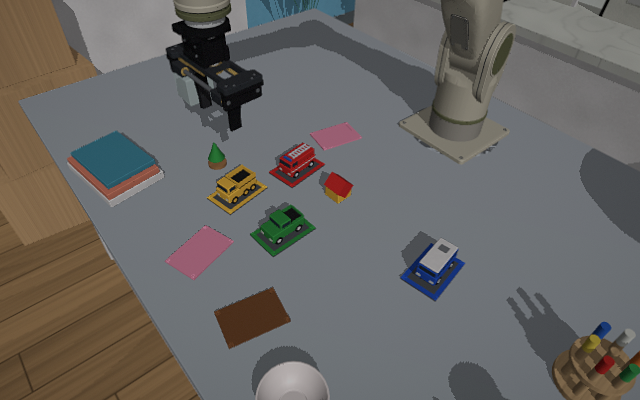

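All four vehicles stand in their own bays, centred and straight. The house (338,187) and tree (216,156) are where they started, and the arm is clear, so I hand in.

```bash
python3 -c "
from bench import r
print(r.close_job())"
```

```text
the job is handed in; nothing more can be done
None
```

I parked all four vehicles in the bays of their own colours and handed the job in at about 25 s; the last pictures show them upright and straight, with the house and tree unmoved, but no verdict came back.

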